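Pack the column-service caddy

ROBOT

A 7-joint arm with a two-finger parallel gripper is mounted at the origin on the work surface. World frame = base frame: x ahead of the robot, y to its left, z up, the work surface at z = 0. Lengths are in m, angles in rad, forces in N, time in s.
With the tool pointing down it reaches from about 0.35 to 0.9 m from the base axis. Payload 7.2 kg.
Tool frame: the origin (TCP) lies at the very end of the fingers, on their centre line; the grasp point (between the pads) lies 19 mm behind it; z points along the fingers, y is the line along which they close (so a half turn about z gives the same grasp; the last joint's range is limited). The gripper opens to 88 mm and grips with 3 to 60 N. Pads are 20 mm wide; open, the fingers measure 115 mm over their backs; the gripper's body (75 mm by 178 mm) begins 61 mm behind the grasp point.
Start: joints at [-1.32, 0.411, -0.013, 1.596, 0.006, 1.134, -0.082], TCP at [0.196, 0.594, 0.223] pointing down, gripper open.
Joint ranges: [-2.95, 2.95], [-0.29, 1.99], [-1.47, 1.44], [0.14, 2.54], [-1.03, 4.17], [0.13, 1.85], [-2.86, 2.86]. Speed limits (rad/s): [2.39, 2.39, 3.01, 3.01, 3.14, 3.14, 3.14].

INTERFACE

Orientations are given as a 3x3 rotation matrix whose columns are the frame's x, y, z axes.
In Python, from station import * gives the robot as it stands. The module is installed in compiled form; this text tells all that it offers.
- The arm moves only by the tool play_rows, never from a script. Its argument "targets" is a list of rows, each an object with "linear": the shift along the tool's x, y, z in cm, a list of three; "yaw": the turn about the tool's z in degrees. A call has 1 to 8 rows; each row shifts and turns the commanded pose from where the row before left it, along the tool's axes as they then stand; what a row does not reach is not made up. A row lasts 1/12 s, in which the tool goes at most 41.7 mm and 7.16 degrees, less where a joint would pass 70% of its speed; a pose out of reach is approached as far as the arm can. A call is refused whole if a number of a shift passes 4.17 or a number of a turn 7.16, either way. A call with a gripper value outside its range is refused whole. "jaw" is the opening, from 0 (shut) to 1 (fully open), set as the call begins (left out, the last holds). The fingers move at their own pace and stop on an object; "squeeze" is the grip in N (left out, the last holds). Time passes only in rows, so rows that do not move let the fingers close. It gives the time, the measured TCP pose, the force, the opening and the grip force at its end, in the units of the state.
- sense(): the state, without advancing time (a new reading comes with each control period).
- grab_frame(name): name is "side" or "top"; returns (picture, depth): 400x640x3 uint8, red, green, blue; 400x640 float32, m along the optical axis (not along the pixel's ray), 0 where there is no reading.
- get_calibration(name): a dict with "fx", "fy", "cx", "cy" (pixels), "camera_from_world" (4x4, takes a point from world to camera coordinates). Camera axes: x right, y up, looking along -z (the intrinsics and any distortion apply to the point x, -y, -z); pixel columns grow to the right and rows downward; lengths in m; the calibration is good to about 2 mm. A picture is of the moment at which its call begins. get_calibration takes no time and is no camera call.
- close_job(): hands the job in; it is judged then, once.
The state is a dict: "time": time; "joint_positions": joint angles; "qvel": joint speeds; "joint_efforts": joint torques, N m; "tcp_pos": TCP position; "tcp_rot": TCP orientation; "contact_force": force on the tool from outside, world axes, zero at the start; "torque": the same for the moment, N m; "grip_width": finger opening in m; "gripper_force": force on a finger pad.
Only numpy, scipy, OpenCV 4.12 (cv2) and the standard library are available. Lean on these libraries where they do the work, as an engineer would, in place of code of your own. Each camera call takes 0.05 s, during which the arm holds its last target. There are 200 camera calls.

TASK

Pack the white service caddy for the next instrument: stand the plain-capped amber bottle in the wide ring and the small amber vial in the narrow ring, lay the short steel column in the long cradle between its posts, and lay the stubby guard cartridge in the small shallow dish, lengthwise, each fully down on its plate. The bottle with the valve on its cap and the longer column belong to the running instrument: leave both where they stand.

Things in the scene. Friction and masses are not known exactly. Their poses are not given: they have to be found in the camera images.
- bottle_center (a point): Amber glass bottle standing upright, plain flat white screw cap, paper label. Straight body 40 mm in diameter up to 64 mm above its foot, then a shoulder to a 24 mm neck (from 74 mm) and a 28 mm cap; 95 mm tall in all, about 0.12 kg. The point is on its axis, half-way up (47.5 mm above its foot); z up.
- vial_center (a point): Small amber glass vial standing upright, white cap, paper label. Straight body 24 mm in diameter up to 48 mm above its foot, cap 20 mm in diameter; 70 mm tall in all, about 30 g. The point is on its axis, half-way up (35 mm above its foot); z up.
- column_center (a point): Short steel chromatography column, lying: round tube 14 mm in diameter with a hexagonal fitting, 20 mm across flats and 18 mm long, at each end; 100 mm long in all, paper band round the middle, 0.18 kg. Lies on flats, does not roll. Point: its centre, 10 mm above what it lies on; x along its length. The 64 mm of tube between the fittings can be gripped.
- guard_center (a point): Guard cartridge: a stubby plain steel hexagonal bar, 22 mm across flats (two flats horizontal; 25 mm wide corner to corner sideways), 45 mm long, lying on a flat, 0.09 kg. The point is its centre, 11 mm above what it lies on; x along its length.
- valve_bottle_center (a point): Look-alike, to be left alone: the same amber bottle (40 mm in diameter, 95 mm to the top of its cap) but with a valve on the cap, a grey crossbar 46 mm long (54 mm over its dark end nuts), reaching 121 mm high. The point is on its axis, 47.5 mm above its foot.
- long_column_center (a point): Look-alike, to be left alone: a steel column like the short one (same 14 mm tube and 20 mm hexagonal ends) but 150 mm long. The point is its centre, 10 mm above the table; x along its length.
- wide_ring_mid (a point): Place for the bottle: plate with the wide white ring at its middle, 58 mm inside diameter, 64 mm outside, standing 14 mm above the plate's top. Fixed grey plate, 122 mm (x) by 78 mm (y), one of four side by side along y in a low white caddy (rim 18 mm above the table), in shuffled order. Point: middle of the plate's top, 9 mm above the table.
- narrow_ring_mid (a point): Place for the vial: plate with the narrow white ring at its middle, 40 mm inside diameter, 46 mm outside, standing 12 mm above the plate's top. Fixed grey plate, 122 mm (x) by 78 mm (y), one of four side by side along y in a low white caddy (rim 18 mm above the table), in shuffled order. Point: middle of the plate's top, 9 mm above the table.
- long_cradle_mid (a point): Place for the short column, along x: between four white posts (14 mm high, 18 mm long, at 41 mm either way along x, 36 mm apart across y) and end stops (10 mm high, 116 mm apart). Its middle is open sideways for fingers. Fixed grey plate, 122 mm (x) by 78 mm (y), one of four side by side along y in a low white caddy (rim 18 mm above the table), in shuffled order. Point: middle of the plate's top, 9 mm above the table.
- short_dish_mid (a point): Place for the guard cartridge, which lies along this plate's x in a shallow rectangle of white lips 5 mm high, 62 mm (x) by 40 mm (y) inside. Fixed grey plate, 122 mm (x) by 78 mm (y), one of four side by side along y in a low white caddy (rim 18 mm above the table), in shuffled order. Point: middle of the plate's top, 9 mm above the table.
There are look-alikes about, which are no part of the job. Leave any red look-alike of the part that bears bottle_center alone.

How it is judged:
At the end, for the whole second after the job is handed in: Bottle and vial upright in their rings (13 mm, 0.12 rad), short column in the cradle (15 mm) and guard cartridge in the dish (16 mm), lengthwise (0.45 rad), all down on their plates (4 mm) and still; valve bottle and long column within 25 mm of their start (horizontal distance between bottle_center and wide_ring_mid below 0.013 m and z of bottle_center in the frame of wide_ring_mid between 0.0435 and 0.0515 m and linear speed of each of bottle, vial, column, guard below 0.02 m/s and angle between each of bottle_center, vial_center's own z axis and vertical below 0.12 rad and horizontal distance between vial_center and narrow_ring_mid below 0.013 m and z of vial_center in the frame of narrow_ring_mid between 0.031 and 0.039 m and horizontal distance between column_center and long_cradle_mid below 0.015 m and z of column_center in the frame of long_cradle_mid between 0.006 and 0.014 m and angle between the x axis of column_center and the x axis of long_cradle_mid, either way round below 0.45 rad and horizontal distance between guard_center and short_dish_mid below 0.016 m and z of guard_center in the frame of short_dish_mid between 0.007 and 0.015 m and angle between the x axis of guard_center and the x axis of short_dish_mid, either way round below 0.45 rad and distance of each of valve_bottle_center, long_column_center from where it was at the start of the episode below 0.025 m); the robot touches nothing.
It fails at once if the valve-capped bottle is moved more than 25 mm (distance of valve_bottle_center from where it was at the start of the episode above 0.025 m).
It fails at once if the longer column is moved more than 25 mm (distance of long_column_center from where it was at the start of the episode above 0.025 m).
It also fails if it takes over 122 s, if anything falls off the work surface, if the arm or the gripper's body presses on something with over 40 N, if the wrist force passes 120 N, or if a joint passes its speed limit or range.

## Working session

There is one attempt and no reset: what is moved stays moved. The work goes in short steps, Python scripts to look and compute and a tool call to move; the robot and the scene stay as the last step left them, time stands still between calls to the robot, and variables do not carry over. Pictures are saved under pics/ and viewed, at most 14 in all, crops included, and the job is handed in when it is done.

Besides the shell and the picture viewer there is one more tool, called after "Request:" in YAML: its name, and indented under it one key for each argument. play_rows: Moves the arm, as the interface text tells. Its arguments: {"type":"object","properties":{"targets":{"type":"array","items":{"type":"object","properties":{"linear":{"type":"array","items":{"type":"number"}},"yaw":{"type":"number"}}}},"jaw":{"type":"number"},"squeeze":{"type":"number"}},"required":["targets"]}

```bash
mkdir -p pics; cat > h.py <<'E'
from station import *
import numpy as np, cv2
def world(name, depth, u, v, d=None):
    c=get_calibration(name); d=depth[v,u] if d is None else d
    p=np.array([(u-c['cx'])/c['fx']*d, -(v-c['cy'])/c['fy']*d, -d, 1])
    return (np.linalg.inv(c['camera_from_world'])@p)[:3]
def cloud(name, depth):
    c=get_calibration(name); v,u=np.mgrid[:400,:640]; d=depth
    P=np.stack([(u-c['cx'])/c['fx']*d, -(v-c['cy'])/c['fy']*d, -d, np.ones_like(d)],-1)
    return (P@np.linalg.inv(c['camera_from_world']).T)[...,:3]
E
python3 - <<'E'
from h import *
for n in ('top','side'):
    p,d=grab_frame(n); cv2.imwrite(f'pics/{n}0.png',p[...,::-1]); np.savez(f'{n}0.npz',p=p,d=d)
    c=get_calibration(n); print(n,{k:c[k] for k in c if k!='camera_from_world'}); print(np.linalg.inv(c['camera_from_world']).round(3))
s=sense(); print(s['time'],s['tcp_pos'],s['tcp_rot'].round(3) if hasattr(s['tcp_rot'],'round') else s['tcp_rot'],s['grip_width'])
E
```

```text
top {'fx': 382.7779970911134, 'fy': 382.7779970911134, 'cx': 320.2493094256241, 'cy': 199.40470558920518}
[[ 0.007  0.995 -0.103  0.427]
 [-1.     0.004 -0.029 -0.01 ]
 [-0.028  0.103  0.994  1.06 ]
 [ 0.     0.     0.     1.   ]]
side {'fx': 435.3084686967826, 'fy': 435.3084686967826, 'cx': 316.59329178061523, 'cy': 206.06184629192452}
[[ 0.689  0.468 -0.553 -0.004]
 [-0.725  0.444 -0.527 -0.523]
 [-0.001  0.764  0.645  0.703]
 [ 0.     0.     0.     1.   ]]
0.1 [0.19577593 0.59306286 0.2218997 ] [[-0.95   0.313 -0.   ]
 [ 0.313  0.95  -0.001]
 [-0.    -0.001 -1.   ]] 0.08825042365664745
```

View pics/top0.png

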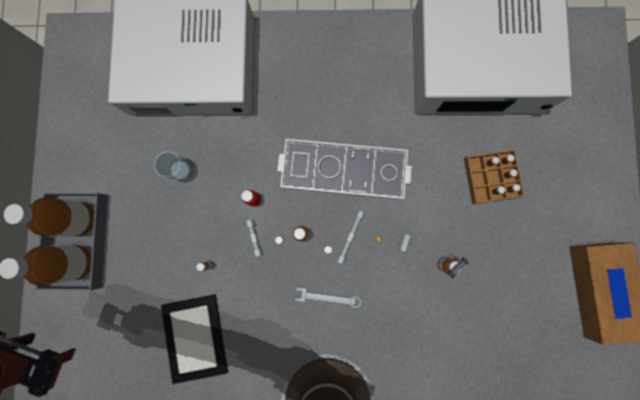

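View pics/side0.png

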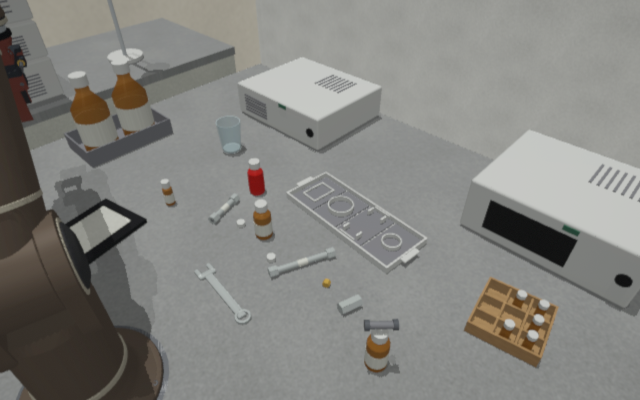

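The top view shows the plates, left to right: dish (299,165), wide ring (330,167), cradle (359,170) and narrow ring (389,172). It also shows the bottle (300,234), vial (203,266), short column (254,238), guard (405,243), long column (351,236), valve bottle (452,265) and red bottle (250,198). In the side view the bottle is at (262,220), the vial at (168,192), the short column at (225,208) and the guard at (350,304).

```bash
python3 - <<'E'
from h import *
T=np.load('top0.npz');S=np.load('side0.npz')
t=T['p'][...,::-1]; s=S['p'][...,::-1]
a=cv2.resize(t[130:285,190:420],None,fx=3.4,fy=3.4,interpolation=cv2.INTER_CUBIC); cv2.imwrite('pics/topc.png',a)
b=cv2.resize(s[150:330,150:440],None,fx=2.7,fy=2.7,interpolation=cv2.INTER_CUBIC); cv2.imwrite('pics/sidec.png',b)
ct=cloud('top',T['d']);cs=cloud('side',S['d'])
R={'bottle':(300,234),'vial':(203,266),'col':(254,238),'guard':(405,243),'long':(351,236),'valve':(452,265),'red':(250,198)}
print('table z', [ct[v,u].round(4) for u,v in ((280,215),(320,270),(430,220))])
for n,(u,v) in R.items():
    c0=ct[v,u]
    for nm,c in (('top',ct),('side',cs)):
        lim=0.085 if n=='long' else 0.06 if n=='col' else .045
        m=(np.hypot(c[...,0]-c0[0],c[...,1]-c0[1])<lim)&(c[...,2]>.006)
        q=c[m]
        r=cv2.minAreaRect(q[:,:2].astype(np.float32)*1000)
        print(n,nm,len(q),'rect mm',np.round(r[0],1),np.round(r[1],1),round(r[2],1),'mean',q.mean(0).round(4),'zmax',q[:,2].max().round(4))
E
```

```text
table z [array([ 0.4927,  0.1323, -0.0012]), array([ 0.3427,  0.0198, -0.0015]), array([ 4.811e-01, -2.815e-01,  2.000e-04])]
bottle top 202 rect mm [433.7  63. ] [56.5 38.4] 37.5 mean [0.4402 0.0668 0.077 ] zmax 0.0974
bottle side 593 rect mm [438.2  66.6] [35.8 39.1] 77.0 mean [0.4334 0.061  0.0555] zmax 0.0969
vial top 121 rect mm [354.6 324.4] [21.4 21. ] 49.8 mean [0.3551 0.3221 0.051 ] zmax 0.0728
vial side 235 rect mm [352.2 324. ] [24.5 21.8] 16.4 mean [0.3509 0.3211 0.0409] zmax 0.0705
col top 240 rect mm [428.1 199.8] [93.4 73.1] 52.7 mean [0.4292 0.2007 0.0159] zmax 0.0241
col side 250 rect mm [434.5 179.1] [102.1  67.2] 15.7 mean [0.4264 0.1977 0.014 ] zmax 0.0211
guard top 159 rect mm [ 419.1 -208.6] [25.2 44.6] 72.1 mean [ 0.4194 -0.2073  0.019 ] zmax 0.0256
guard side 282 rect mm [ 417.8 -210.1] [22.3 45.9] 69.1 mean [ 0.4154 -0.2114  0.0178] zmax 0.024
long top 1407 rect mm [428.6 -59.4] [100.4 146.2] 34.9 mean [ 0.428  -0.0247  0.762 ] zmax 1.0597
long side 607 rect mm [420.8 -75.4] [ 96.7 147.8] 47.6 mean [ 0.4273 -0.0642  0.0135] zmax 0.0216
valve top 378 rect mm [ 364.  -314.6] [34.2 54.1] 30.1 mean [ 0.3638 -0.3098  0.0835] zmax 0.1229
valve side 1225 rect mm [ 356.7 -319.4] [32.4 54. ] 38.3 mean [ 0.3528 -0.3213  0.0746] zmax 0.1235
red top 244 rect mm [534.8 202.7] [35.3 39.5] 58.8 mean [0.5329 0.1991 0.0704] zmax 0.0998
red side 490 rect mm [532.2 202.5] [34.7 37.9] 20.1 mean [0.5287 0.1963 0.0537] zmax 0.0956
```

View pics/topc.png

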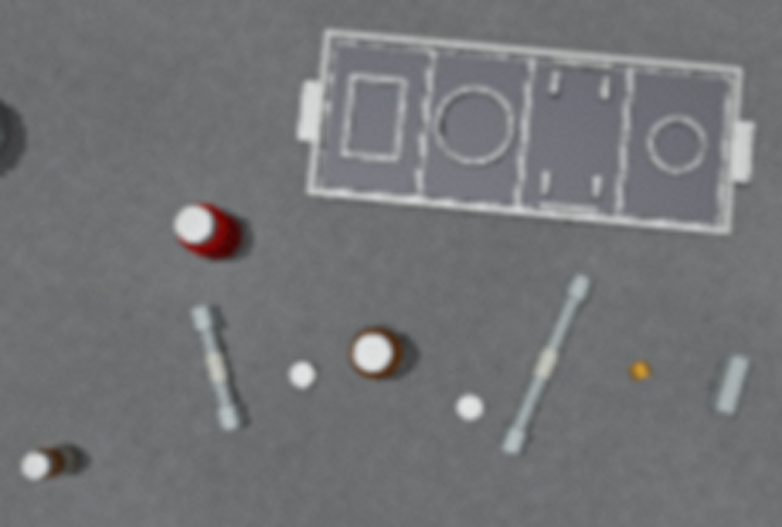

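View pics/sidec.png

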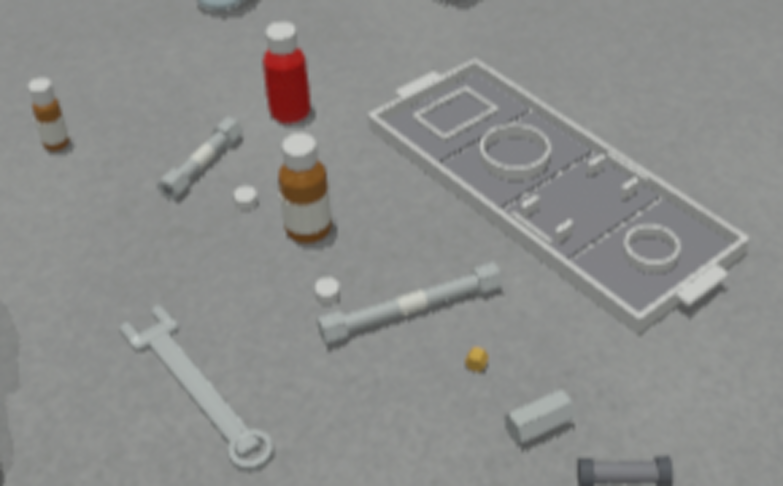

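Crops (topc: scale 3.4, offset (190,130)): dish centre (375,117), wide ring (474,125), cradle post centre (575,135), narrow ring (677,145). The bottle cap is at (373,352) and the vial cap at (36,465). The column runs (203,317) to (229,417) and the guard is at (732,384). A loose cap at (302,375) lies between the column and the bottle. Next I'll fit these in both views.

```bash
cat >> h.py <<'E'
def ray(name,u,v,z):
    c=get_calibration(name); M=np.linalg.inv(c['camera_from_world'])
    r=M[:3,:3]@np.array([(u-c['cx'])/c['fx'],-(v-c['cy'])/c['fy'],-1]); o=M[:3,3]
    return (o+r*(z-o[2])/r[2])
E
python3 - <<'E'
from h import *
T=np.load('top0.npz');S=np.load('side0.npz')
ct=cloud('top',T['d']);cs=cloud('side',S['d'])
tc=lambda u,v:(190+(u+.5)/3.4-.5,130+(v+.5)/3.4-.5)
sc=lambda u,v:(150+(u+.5)/2.7-.5,150+(v+.5)/2.7-.5)
print('px top / px side / (crop picks)')
F={'dish':((375,117),(456,112),.014),'wide':((474,125),(516,148),.023),'cradle':((575,135),(578,193),.023),'narrow':((677,145),(652,242),.021),
'bottlecap':((373,352),(300,146),.095),'vialcap':((36,465),(41,86),.07)}
for n,(a,b,z) in F.items(): print(n,ray('top',*tc(*a),z).round(4),ray('side',*sc(*b),z).round(4))
# caddy rim rectangle
for nm,c in(('top',ct),('side',cs)):
    m=(c[...,0]>.5)&(c[...,0]<.72)&(c[...,1]>-.26)&(c[...,1]<.16)&(c[...,2]>.013)&(c[...,2]<.03)
    # drop red bottle/others
    k=cv2.connectedComponentsWithStats(m.astype(np.uint8),connectivity=8); i=1+k[2][1:,4].argmax(); q=c[k[1]==i]
    r=cv2.minAreaRect(q[:,:2].astype(np.float32)*1000); print('caddy',nm,r,np.median(q[:,2]))
    m2=(c[...,0]>.53)&(c[...,0]<.7)&(c[...,1]>-.2)&(c[...,1]<.1)&(c[...,2]<.013); print('plate z',np.percentile(c[m2][:,2],[25,50,75]))
    for n,cc,lo,rad in (('bottle',(.44,.065),.078,.03),('bottlebody',(.44,.065),.01,.035),('vial',(.353,.323),.05,.03),('vialbody',(.353,.323),.008,.03)):
        q=c[(np.hypot(c[...,0]-cc[0],c[...,1]-cc[1])<rad)&(c[...,2]>lo)]
        print(n,len(q),cv2.minAreaRect(q[:,:2].astype(np.float32)*1000),q[:,2].max())
    # column
    for n,x,y,h in (('col',.43,.2,.06),('guard',.418,-.208,.04),('long',.43,-.06,.09)):
        m=(abs(c[...,0]-x)<h)&(abs(c[...,1]-y)<h*.7)&(c[...,2]>.007)&(c[...,2]<.03)
        k=cv2.connectedComponentsWithStats(m.astype(np.uint8),connectivity=8); i=1+k[2][1:,4].argmax(); q=c[k[1]==i]
        print(n,len(q),cv2.minAreaRect(q[:,:2].astype(np.float32)*1000),np.percentile(q[:,2],95))
print('colends top',ray('top',*tc(203,317),.015),ray('top',*tc(229,417),.015))
print('guard',ray('top',*tc(732,384),.02), ray('side',*sc(541,413),.02))
E
```

```text
px top / px side / (crop picks)
dish [0.6338 0.0772 0.014 ] [0.6332 0.0764 0.014 ]
wide [ 0.6256 -0.0038  0.023 ] [ 0.624  -0.0066  0.023 ]
cradle [ 0.6175 -0.0851  0.023 ] [ 0.6152 -0.0851  0.023 ]
narrow [ 0.6099 -0.1671  0.021 ] [ 0.6119 -0.1659  0.021 ]
bottlecap [0.4413 0.0697 0.095 ] [0.4395 0.0669 0.095 ]
vialcap [0.3546 0.3265 0.07  ] [0.3533 0.3232 0.07  ]
caddy top ((668.0919189453125, 68.7945556640625), (117.006591796875, 212.55661010742188), 37.893775939941406) 0.017060662329548615
plate z [0.00447814 0.00769816 0.00943373]
bottle 97 ((441.1255187988281, 69.93833923339844), (26.914548873901367, 24.895946502685547), 45.730003356933594) 0.09741975690197746
bottlebody 201 ((440.95703125, 68.22775268554688), (37.948673248291016, 37.80437088012695), 44.82069778442383) 0.09741975690197746
vial 63 ((354.1867980957031, 326.3147888183594), (18.964643478393555, 17.752643585205078), 48.647823333740234) 0.07283899003413996
vialbody 120 ((354.605224609375, 324.3807373046875), (21.42232322692871, 21.016246795654297), 49.806697845458984) 0.07283899003413996
col 238 ((428.8691101074219, 
[... 920 characters left out ...]
42853487964
vialbody 230 ((352.21630859375, 324.0362854003906), (24.516456604003906, 21.787626266479492), 16.371944427490234) 0.0705242853487964
col 240 ((428.4040832519531, 200.9491424560547), (102.11792755126953, 21.748428344726562), 15.681479454040527) 0.01928976498007789
guard 280 ((417.7881774902344, -210.07952880859375), (22.32120704650879, 45.93547058105469), 69.14199829101562) 0.02239710902469704
long 489 ((433.8758850097656, -62.26708984375), (23.706335067749023, 150.26295471191406), 66.61544799804688) 0.01936910932758502
colends top [0.46963791 0.21402592 0.015     ] [0.38989057 0.19101075 0.015     ]
guard [ 0.41914049 -0.20832606  0.02      ] [ 0.41706527 -0.21083418  0.02      ]
```

```bash
cat > go.py <<'E'
import sys; from h import *
x,y,z,phi=map(float,sys.argv[1:5]); s=sense(); R=np.array(s['tcp_rot']); p=np.array(s['tcp_pos'])
c=np.degrees(np.arctan2(R[1,1],R[0,1])); dy=(c-phi+90)%180-90; f=np.radians(c-dy)
d=np.array([x,y,z])-p; X=np.array([-np.sin(f),np.cos(f)]); Y=np.array([np.cos(f),np.sin(f)])
print('t',round(s['time'],2),'phi',round(c,1),'yaw first',round(dy,1),'then cm x %.2f y %.2f z %.2f'%(d[:2]@X*100,d[:2]@Y*100,-d[2]*100),'w',round(s['grip_width'],4),'tilt',R[:2,2].round(3),'j7',round(s['joint_positions'][6],2))
E
python3 go.py .4285 .2015 .12 106
```

```text
t 0.1 phi 71.7 yaw first -34.3 then cm x -11.58 y -44.05 z 10.19 w 0.0883 tilt [-0.    -0.001] j7 -0.08
```

Request:
play_rows:
  targets:
    - {"linear":[0,0,0],"yaw":-6.86}
    - {"linear":[0,0,0],"yaw":-6.86}
    - {"linear":[0,0,0],"yaw":-6.86}
    - {"linear":[0,0,0],"yaw":-6.86}
    - {"linear":[0,0,0],"yaw":-6.86}
    - {"linear":[-1,-3.7,0]}
    - {"linear":[-1,-3.7,0]}
    - {"linear":[-1,-3.7,0]}
  jaw: 0.6

```text
schema error: expected keys linear, yaw
```

Request:
play_rows:
  targets:
    - {"linear":[-1,-3.7,0]}
    - {"linear":[-1,-3.7,0]}
    - {"linear":[-1,-3.7,0]}
    - {"linear":[-1,-3.7,0]}
    - {"linear":[-1,-3.7,1]}
    - {"linear":[-1,-3.7,2]}
    - {"linear":[-1,-3.7,3]}
    - {"linear":[0,0,2]}

```text
schema error: expected keys linear, yaw
```

```bash
python3 go.py .4285 .2015 .12 106
```

```text
t 0.1 phi 71.7 yaw first -34.3 then cm x -11.58 y -44.05 z 10.19 w 0.0883 tilt [-0.    -0.001] j7 -0.08
```

Both keys are needed in every row.

Request:
play_rows:
  targets:
    - {"linear":[0,0,0],"yaw":-6.86}
    - {"linear":[0,0,0],"yaw":-6.86}
    - {"linear":[0,0,0],"yaw":-6.86}
    - {"linear":[0,0,0],"yaw":-6.86}
    - {"linear":[0,0,0],"yaw":-6.86}
    - {"linear":[-1,-3.7,0],"yaw":0}
    - {"linear":[-1,-3.7,0],"yaw":0}
    - {"linear":[-1,-3.7,0],"yaw":0}
  jaw: 0.6

```text
time: 0.77
tcp_pos: [0.2555, 0.4937, 0.2218]
tcp_rot: [[-0.961, -0.278, -0.001], [-0.278, 0.961, -0.001], [0.001, -0.001, -1.0]]
contact_force: [0.5, 0.1, 0.8]
grip_width: 0.0529
gripper_force: 0.0
```

Request:
play_rows:
  targets:
    - {"linear":[-1,-3.7,0],"yaw":0}
    - {"linear":[-1,-3.7,0],"yaw":0}
    - {"linear":[-1,-3.7,0],"yaw":0}
    - {"linear":[-1,-3.7,0],"yaw":0}
    - {"linear":[-1,-3.7,1],"yaw":0}
    - {"linear":[-1,-3.7,2],"yaw":0}
    - {"linear":[-1,-3.7,3],"yaw":0}
    - {"linear":[0,0,2],"yaw":0}

```text
time: 1.43
tcp_pos: [0.3937, 0.2649, 0.1466]
tcp_rot: [[-0.963, -0.269, 0.001], [-0.269, 0.963, -0.002], [-0.001, -0.003, -1.0]]
contact_force: [-0.0, -0.9, -0.5]
grip_width: 0.0525
gripper_force: 0.0
```

```bash
python3 go.py .4285 .2015 .12 106
```

```text
t 1.43 phi 105.6 yaw first -0.4 then cm x -1.60 y -7.05 z 2.66 w 0.0525 tilt [ 0.001 -0.002] j7 1.15
```

Request:
play_rows:
  targets:
    - {"linear":[-0.5,-2.3,1],"yaw":-0.4}
    - {"linear":[-0.5,-2.3,1],"yaw":0}
    - {"linear":[-0.5,-2.3,0],"yaw":0}
    - {"linear":[0,0,0],"yaw":0}
    - {"linear":[0,0,0],"yaw":0}

```text
time: 1.85
tcp_pos: [0.4247, 0.2082, 0.1274]
tcp_rot: [[-0.96, -0.28, -0.001], [-0.28, 0.96, -0.001], [0.001, -0.0, -1.0]]
contact_force: [-0.6, 1.0, -0.2]
grip_width: 0.0529
gripper_force: 0.0
```

```bash
python3 go.py .4285 .2015 .004 106
```

```text
t 1.85 phi 106.3 yaw first 0.3 then cm x -0.18 y -0.75 z 12.34 w 0.0529 tilt [-0.001 -0.001] j7 1.32
```

Request:
play_rows:
  targets:
    - {"linear":[-0.18,-0.75,2],"yaw":0}
    - {"linear":[0,0,3],"yaw":0}
    - {"linear":[0,0,3],"yaw":0}
    - {"linear":[0,0,2.5],"yaw":0}
    - {"linear":[0,0,1.5],"yaw":0}
    - {"linear":[0,0,0],"yaw":0}
    - {"linear":[0,0,0],"yaw":0}

```text
time: 2.43
tcp_pos: [0.4274, 0.2035, 0.0074]
tcp_rot: [[-0.959, -0.284, -0.002], [-0.284, 0.959, -0.0], [0.002, 0.0, -1.0]]
contact_force: [1.4, -1.4, 0.3]
grip_width: 0.0526
gripper_force: 0.0
```

```bash
python3 go.py .4285 .2015 .004 106
```

```text
t 2.43 phi 106.5 yaw first 0.5 then cm x -0.05 y -0.22 z 0.34 w 0.0526 tilt [-0.002 -0.   ] j7 1.35
```

Request:
play_rows:
  targets:
    - {"linear":[0,-0.2,0.35],"yaw":0.5}
    - {"linear":[0,0,0],"yaw":0}

```text
time: 2.6
tcp_pos: [0.4294, 0.2013, 0.005]
tcp_rot: [[-0.962, -0.274, 0.001], [-0.274, 0.962, 0.001], [-0.002, 0.0, -1.0]]
contact_force: [0.3, -1.5, 0.3]
grip_width: 0.0527
gripper_force: 0.0
```

Request:
play_rows:
  targets:
    - {"linear":[0,0,0],"yaw":0}
    - {"linear":[0,0,0],"yaw":0}
    - {"linear":[0,0,0],"yaw":0}
    - {"linear":[0,0,0],"yaw":0}
    - {"linear":[0,0,0],"yaw":0}
    - {"linear":[0,0,0],"yaw":0}
    - {"linear":[0,0,0],"yaw":0}
    - {"linear":[0,0,0],"yaw":0}
  jaw: 0
  squeeze: 40

```text
time: 3.27
tcp_pos: [0.4289, 0.2013, 0.0043]
tcp_rot: [[-0.961, -0.275, 0.0], [-0.275, 0.961, 0.001], [-0.0, 0.0, -1.0]]
contact_force: [-1.0, 1.3, 3.1]
grip_width: 0.0134
gripper_force: 40.0
```

Request:
play_rows:
  targets:
    - {"linear":[0,0,-1],"yaw":0}
    - {"linear":[0,0,-2],"yaw":0}
    - {"linear":[0,0,-3],"yaw":0}
    - {"linear":[0,0,-3],"yaw":0}
    - {"linear":[0,0,-3],"yaw":0}
    - {"linear":[0,0,0],"yaw":0}

```text
time: 3.77
tcp_pos: [0.4313, 0.2017, 0.1295]
tcp_rot: [[-0.962, -0.274, 0.007], [-0.274, 0.962, 0.004], [-0.007, 0.002, -1.0]]
contact_force: [0.4, 0.4, -2.6]
grip_width: 0.0129
gripper_force: 40.0
```

```bash
python3 go.py .6165 -.085 .05 84.6
```

```text
t 3.77 phi 105.9 yaw first 21.3 then cm x -21.13 y -26.80 z 7.95 w 0.0129 tilt [0.007 0.004] j7 1.33
```

Request:
play_rows:
  targets:
    - {"linear":[0,0,0],"yaw":7.1}
    - {"linear":[0,0,0],"yaw":7.1}
    - {"linear":[0,0,0],"yaw":7.1}
    - {"linear":[-1.5,-2,0],"yaw":0}
    - {"linear":[-2.4,-3,0],"yaw":0}
    - {"linear":[-2.4,-3,0],"yaw":0}
    - {"linear":[-2.4,-3,0],"yaw":0}
    - {"linear":[-2.4,-3,0],"yaw":0}

```text
time: 4.43
tcp_pos: [0.5262, 0.0492, 0.1238]
tcp_rot: [[-0.996, 0.093, -0.001], [0.093, 0.996, -0.0], [0.001, -0.0, -1.0]]
contact_force: [0.5, 0.5, -2.8]
grip_width: 0.0133
gripper_force: 40.0
```

Request:
play_rows:
  targets:
    - {"linear":[-2.4,-3,0],"yaw":0}
    - {"linear":[-2.4,-3,0],"yaw":0}
    - {"linear":[-2.4,-3,0],"yaw":0}
    - {"linear":[-2,-2.5,0],"yaw":0}
    - {"linear":[-0.8,-1.3,0],"yaw":0}
    - {"linear":[0,0,0],"yaw":0}
    - {"linear":[0,0,0],"yaw":0}

```text
time: 5.02
tcp_pos: [0.6129, -0.0864, 0.1232]
tcp_rot: [[-0.995, 0.095, -0.002], [0.095, 0.995, 0.0], [0.002, -0.0, -1.0]]
contact_force: [0.4, 1.1, -1.6]
grip_width: 0.0127
gripper_force: 40.0
```

```bash
python3 go.py .6165 -.085 .05 84.6
```

```text
t 5.02 phi 84.5 yaw first -0.1 then cm x -0.35 y 0.18 z 7.32 w 0.0127 tilt [-0.002  0.   ] j7 1.66
```

Request:
play_rows:
  targets:
    - {"linear":[-0.35,0.2,2],"yaw":0}
    - {"linear":[0,0,2.5],"yaw":0}
    - {"linear":[0,0,2.3],"yaw":0}
    - {"linear":[0,0,0],"yaw":0}
    - {"linear":[0,0,0],"yaw":0}

```text
time: 5.43
tcp_pos: [0.6159, -0.0822, 0.0553]
tcp_rot: [[-0.996, 0.092, -0.004], [0.092, 0.996, 0.001], [0.004, 0.001, -1.0]]
contact_force: [0.5, 0.5, -2.8]
grip_width: 0.0127
gripper_force: 40.0
```

```bash
python3 go.py .6165 -.085 .0135 84.6; python3 - <<'E'
from h import *
p,d=grab_frame('side'); cv2.imwrite('pics/s1.png',cv2.resize(p[170:290,280:440,::-1],None,fx=4.5,fy=4.5,interpolation=cv2.INTER_CUBIC))
E
```

```text
t 5.43 phi 84.7 yaw first 0.1 then cm x -0.09 y -0.28 z 4.18 w 0.0127 tilt [-0.004  0.001] j7 1.68
```

View pics/s1.png

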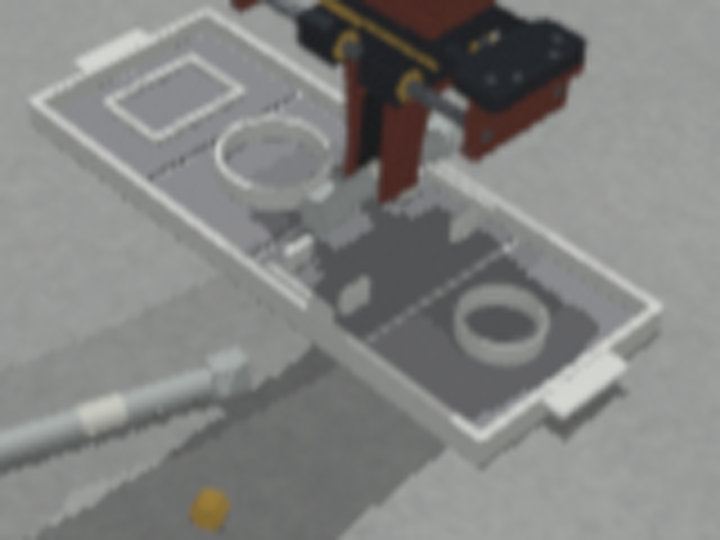

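The column is level along the cradle, held near its middle: its ends are at crop (325,212) and (445,135), with the fingers at (385,180). The four posts sit below it.

Request:
play_rows:
  targets:
    - {"linear":[-0.1,-0.25,1.5],"yaw":0}
    - {"linear":[0,0,1.2],"yaw":0}
    - {"linear":[0,0,0.7],"yaw":0}
    - {"linear":[0,0,0.3],"yaw":0}
    - {"linear":[0,0,0.2],"yaw":0}
    - {"linear":[0,0,0],"yaw":0}
    - {"linear":[0,0,0],"yaw":0}

```text
time: 6.07
tcp_pos: [0.6185, -0.0866, 0.0176]
tcp_rot: [[-0.996, 0.093, 0.0], [0.093, 0.996, 0.0], [-0.0, 0.0, -1.0]]
contact_force: [-0.1, -0.3, -0.8]
grip_width: 0.0133
gripper_force: 40.0
```

```bash
python3 go.py .6165 -.085 .0135 84.6
```

```text
t 6.07 phi 84.6 yaw first 0.0 then cm x 0.22 y 0.14 z 0.41 w 0.0133 tilt [0. 0.] j7 1.7
```

Request:
play_rows:
  targets:
    - {"linear":[0.2,0.1,0.1],"yaw":0}
    - {"linear":[0,0,0.1],"yaw":0}
    - {"linear":[0,0,0.1],"yaw":0}
    - {"linear":[0,0,0.1],"yaw":0}
    - {"linear":[0,0,0],"yaw":0}

```text
time: 6.48
tcp_pos: [0.6165, -0.0854, 0.0134]
tcp_rot: [[-0.996, 0.093, 0.0], [0.093, 0.996, 0.0], [-0.0, 0.0, -1.0]]
contact_force: [-0.1, 0.2, 0.8]
grip_width: 0.013
gripper_force: 40.0
```

```bash
python3 go.py .6165 -.085 .0135 84.6
```

```text
t 6.48 phi 84.6 yaw first 0.0 then cm x -0.00 y 0.04 z -0.01 w 0.013 tilt [0. 0.] j7 1.7
```

Request:
play_rows:
  targets:
    - {"linear":[0,0,0],"yaw":0}
    - {"linear":[0,0,0],"yaw":0}
    - {"linear":[0,0,0],"yaw":0}
    - {"linear":[0,0,0],"yaw":0}
    - {"linear":[0,0,0],"yaw":0}
    - {"linear":[0,0,-1],"yaw":0}
    - {"linear":[0,0,-2],"yaw":0}
    - {"linear":[0,0,-3],"yaw":0}
  jaw: 0.4

```text
time: 7.15
tcp_pos: [0.6146, -0.0853, 0.0721]
tcp_rot: [[-0.996, 0.093, -0.004], [0.093, 0.996, 0.0], [0.004, -0.0, -1.0]]
contact_force: [0.0, 0.4, -0.5]
grip_width: 0.0351
gripper_force: 0.0
```

Request:
play_rows:
  targets:
    - {"linear":[0,0,-3],"yaw":0}
    - {"linear":[0,0,-3],"yaw":0}
    - {"linear":[0,0,0],"yaw":0}
  jaw: 0.8

```text
time: 7.4
tcp_pos: [0.6198, -0.0862, 0.1402]
tcp_rot: [[-0.996, 0.094, 0.01], [0.094, 0.996, -0.001], [-0.01, 0.0, -1.0]]
contact_force: [2.0, -0.4, 0.9]
grip_width: 0.0515
gripper_force: 0.0
```

```bash
python3 go.py .4183 -.2093 .1 -19.4
```

```text
t 7.4 phi 84.6 yaw first -76.0 then cm x 18.30 y 14.92 z 4.02 w 0.0515 tilt [ 0.01  -0.001] j7 1.66
```

Request:
play_rows:
  targets:
    - {"linear":[0,0,0],"yaw":6.95}
    - {"linear":[0,0,0],"yaw":6.95}
    - {"linear":[0,0,0],"yaw":6.95}
    - {"linear":[0,0,0],"yaw":6.95}
    - {"linear":[0,0,0],"yaw":6.95}
    - {"linear":[0,0,0],"yaw":6.95}
    - {"linear":[0,0,0],"yaw":6.95}
    - {"linear":[0,0,0],"yaw":6.95}

```text
time: 8.07
tcp_pos: [0.6164, -0.0854, 0.1336]
tcp_rot: [[-0.48, 0.877, 0.0], [0.877, 0.48, 0.0], [0.0, 0.0, -1.0]]
contact_force: [0.7, 1.0, 0.3]
grip_width: 0.0704
gripper_force: 0.0
```

Request:
play_rows:
  targets:
    - {"linear":[0,0,0],"yaw":6.95}
    - {"linear":[0,0,0],"yaw":6.95}
    - {"linear":[0,0,0],"yaw":6.95}
    - {"linear":[0,0,0],"yaw":6.95}
    - {"linear":[0,0,0],"yaw":6.95}
    - {"linear":[0,0,0],"yaw":6.95}
    - {"linear":[0,0,0],"yaw":6.95}
    - {"linear":[0,0,0],"yaw":0}

```text
time: 8.73
tcp_pos: [0.6163, -0.0852, 0.1333]
tcp_rot: [[0.34, 0.94, -0.0], [0.94, -0.34, 0.0], [-0.0, -0.0, -1.0]]
contact_force: [0.4, -0.5, 0.6]
grip_width: 0.0704
gripper_force: 0.0
```

Request:
play_rows:
  targets:
    - {"linear":[-2.6,-2.1,0],"yaw":0}
    - {"linear":[-2.6,-2.1,0],"yaw":0}
    - {"linear":[-2.6,-2.1,0.5],"yaw":0}
    - {"linear":[-2.6,-2.1,0.5],"yaw":0}
    - {"linear":[-2.6,-2.1,1],"yaw":0}
    - {"linear":[-2.6,-2.1,1],"yaw":0}
    - {"linear":[-2.6,-2.1,1],"yaw":0}
    - {"linear":[0,0,0],"yaw":0}

```text
time: 9.4
tcp_pos: [0.4105, -0.21, 0.0923]
tcp_rot: [[0.337, 0.941, -0.004], [0.941, -0.337, 0.001], [-0.0, -0.004, -1.0]]
contact_force: [-1.3, -0.1, 0.3]
grip_width: 0.0702
gripper_force: 0.0
```

```bash
python3 go.py .4183 -.2093 .007 -19.4
```

```text
t 9.4 phi -19.7 yaw first -0.3 then cm x 0.33 y 0.71 z 8.53 w 0.0702 tilt [-0.004  0.001] j7 0.42
```

Request:
play_rows:
  targets:
    - {"linear":[0.3,0.6,0],"yaw":-0.3}
    - {"linear":[0,0,0],"yaw":0}
    - {"linear":[0,0,0],"yaw":0}

```text
time: 9.65
tcp_pos: [0.4256, -0.2062, 0.0936]
tcp_rot: [[0.327, 0.945, 0.002], [0.945, -0.327, -0.0], [0.0, 0.002, -1.0]]
contact_force: [0.9, 0.2, 0.4]
grip_width: 0.0703
gripper_force: 0.0
```

```bash
python3 go.py .4183 -.2093 .007 -19.4
```

```text
t 9.65 phi -19.1 yaw first 0.3 then cm x -0.53 y -0.58 z 8.66 w 0.0703 tilt [ 0.002 -0.   ] j7 0.41
```

Request:
play_rows:
  targets:
    - {"linear":[-0.5,-0.55,2],"yaw":0.3}
    - {"linear":[0,0,2.5],"yaw":0}
    - {"linear":[0,0,1.5],"yaw":0}
    - {"linear":[0,0,0],"yaw":0}
    - {"linear":[0,0,0],"yaw":0}
    - {"linear":[0,0,0],"yaw":0}

```text
time: 10.15
tcp_pos: [0.4176, -0.2097, 0.0339]
tcp_rot: [[0.334, 0.942, 0.001], [0.942, -0.334, -0.0], [-0.0, 0.001, -1.0]]
contact_force: [-0.2, -0.5, 0.5]
grip_width: 0.0704
gripper_force: 0.0
```

```bash
python3 go.py .4183 -.2093 .007 -19.4
```

```text
t 10.15 phi -19.5 yaw first -0.1 then cm x 0.06 y 0.05 z 2.69 w 0.0704 tilt [ 0.001 -0.   ] j7 0.52
```

Request:
play_rows:
  targets:
    - {"linear":[0,0,1.5],"yaw":0}
    - {"linear":[0,0,0.9],"yaw":0}
    - {"linear":[0,0,0.3],"yaw":0}
    - {"linear":[0,0,0],"yaw":0}
    - {"linear":[0,0,0],"yaw":0}

```text
time: 10.57
tcp_pos: [0.4168, -0.2098, 0.0065]
tcp_rot: [[0.336, 0.942, 0.0], [0.942, -0.336, -0.0], [0.0, 0.0, -1.0]]
contact_force: [0.6, 1.0, -0.9]
grip_width: 0.0704
gripper_force: 0.0
```

Request:
play_rows:
  targets:
    - {"linear":[0,0,0],"yaw":0}
    - {"linear":[0,0,0],"yaw":0}
    - {"linear":[0,0,0],"yaw":0}
    - {"linear":[0,0,0],"yaw":0}
    - {"linear":[0,0,0],"yaw":0}
    - {"linear":[0,0,0],"yaw":0}
    - {"linear":[0,0,0],"yaw":0}
    - {"linear":[0,0,0],"yaw":0}
  jaw: 0
  squeeze: 40

```text
time: 11.23
tcp_pos: [0.417, -0.2098, 0.0064]
tcp_rot: [[0.336, 0.942, 0.001], [0.942, -0.336, -0.0], [0.0, 0.001, -1.0]]
contact_force: [0.2, 0.4, 4.6]
grip_width: 0.0444
gripper_force: 40.0
```

Request:
play_rows:
  targets:
    - {"linear":[0,0,-1],"yaw":-4.7}
    - {"linear":[0,0,-2],"yaw":-4.7}
    - {"linear":[0,0,-3],"yaw":-4.6}
    - {"linear":[0,0,-3],"yaw":0}
    - {"linear":[0,0,-3],"yaw":0}
    - {"linear":[0,0,0],"yaw":0}
    - {"linear":[0,0,0],"yaw":0}
    - {"linear":[0,0,0],"yaw":0}

```text
time: 11.9
tcp_pos: [0.4162, -0.209, 0.1255]
tcp_rot: [[0.097, 0.995, -0.001], [0.995, -0.097, 0.001], [0.001, -0.001, -1.0]]
contact_force: [0.1, -0.6, -1.3]
grip_width: 0.0448
gripper_force: 40.0
```

```bash
python3 go.py .6335 .0768 .05 -5.4
```

```text
t 11.9 phi -5.6 yaw first -0.2 then cm x 30.50 y 18.95 z 7.55 w 0.0448 tilt [-0.001  0.001] j7 0.56
```

Request:
play_rows:
  targets:
    - {"linear":[2,1.2,0],"yaw":-0.2}
    - {"linear":[3,1.9,0],"yaw":0}
    - {"linear":[3,1.9,0],"yaw":0}
    - {"linear":[3,1.9,0],"yaw":0}
    - {"linear":[3,1.9,0],"yaw":0}
    - {"linear":[3,1.9,0],"yaw":0}
    - {"linear":[3,1.9,0],"yaw":0}
    - {"linear":[3,1.9,0],"yaw":0}

```text
time: 12.57
tcp_pos: [0.5823, 0.0072, 0.1239]
tcp_rot: [[0.094, 0.996, -0.004], [0.996, -0.094, -0.0], [-0.001, -0.004, -1.0]]
contact_force: [-0.1, -1.2, -1.3]
grip_width: 0.0445
gripper_force: 40.0
```

Request:
play_rows:
  targets:
    - {"linear":[3,1.8,0],"yaw":0}
    - {"linear":[2.5,1.6,0],"yaw":0}
    - {"linear":[1.5,0.8,0],"yaw":0}
    - {"linear":[0,0,0],"yaw":0}
    - {"linear":[0,0,0],"yaw":0}
    - {"linear":[0,0,0],"yaw":0}

```text
time: 13.07
tcp_pos: [0.6298, 0.0698, 0.1245]
tcp_rot: [[0.096, 0.995, -0.003], [0.995, -0.096, -0.001], [-0.002, -0.003, -1.0]]
contact_force: [-0.2, -0.6, -0.9]
grip_width: 0.0451
gripper_force: 40.0
```

```bash
python3 go.py .6335 .0768 .016 -5.4
```

```text
t 13.07 phi -5.5 yaw first -0.1 then cm x 0.73 y 0.30 z 10.85 w 0.0451 tilt [-0.003 -0.001] j7 0.04
```

Request:
play_rows:
  targets:
    - {"linear":[0.7,0.3,2],"yaw":0}
    - {"linear":[0,0,3],"yaw":0}
    - {"linear":[0,0,2.5],"yaw":0}
    - {"linear":[0,0,1.3],"yaw":0}
    - {"linear":[0,0,0.7],"yaw":0}
    - {"linear":[0,0,0],"yaw":0}
    - {"linear":[0,0,0],"yaw":0}

```text
time: 13.65
tcp_pos: [0.6352, 0.0772, 0.0319]
tcp_rot: [[0.095, 0.995, 0.001], [0.995, -0.095, -0.0], [-0.0, 0.001, -1.0]]
contact_force: [-0.4, -0.2, -0.6]
grip_width: 0.0445
gripper_force: 40.0
```

```bash
python3 go.py .6335 .0768 .0155 -5.4
```

```text
t 13.65 phi -5.5 yaw first -0.1 then cm x -0.05 y -0.16 z 1.64 w 0.0445 tilt [ 0.001 -0.   ] j7 0.09
```

Request:
play_rows:
  targets:
    - {"linear":[0,-0.1,0.6],"yaw":0}
    - {"linear":[0,0,0.5],"yaw":0}
    - {"linear":[0,0,0.3],"yaw":0}
    - {"linear":[0,0,0.1],"yaw":0}
    - {"linear":[0,0,0.1],"yaw":0}
    - {"linear":[0,0,0],"yaw":0}
    - {"linear":[0,0,0],"yaw":0}

```text
time: 14.23
tcp_pos: [0.6338, 0.0782, 0.0155]
tcp_rot: [[0.094, 0.996, 0.0], [0.996, -0.094, 0.0], [0.0, 0.0, -1.0]]
contact_force: [-1.2, 0.4, 2.9]
grip_width: 0.0446
gripper_force: 40.0
```

```bash
python3 go.py .6335 .0768 .0155 -5.4
```

```text
t 14.23 phi -5.4 yaw first -0.0 then cm x -0.14 y -0.02 z 0.00 w 0.0446 tilt [0. 0.] j7 0.1
```

Request:
play_rows:
  targets:
    - {"linear":[0,0,0],"yaw":0}
    - {"linear":[0,0,0],"yaw":0}
    - {"linear":[0,0,0],"yaw":0}
    - {"linear":[0,0,0],"yaw":0}
    - {"linear":[0,0,-1],"yaw":0}
    - {"linear":[0,0,-2],"yaw":0}
    - {"linear":[0,0,-3],"yaw":0}
    - {"linear":[0,0,-3],"yaw":0}
  jaw: 0.7

```text
time: 14.9
tcp_pos: [0.6333, 0.0778, 0.1062]
tcp_rot: [[0.095, 0.995, -0.001], [0.995, -0.095, -0.001], [-0.001, -0.001, -1.0]]
contact_force: [0.4, 0.1, 0.1]
grip_width: 0.0615
gripper_force: 0.0
```

Request:
play_rows:
  targets:
    - {"linear":[0,0,-3],"yaw":0}
    - {"linear":[0,0,-3],"yaw":0}
    - {"linear":[0,0,0],"yaw":0}
    - {"linear":[0,0,0],"yaw":0}
    - {"linear":[0,0,0],"yaw":0}

```text
time: 15.32
tcp_pos: [0.6334, 0.0783, 0.1652]
tcp_rot: [[0.094, 0.996, -0.0], [0.996, -0.094, 0.0], [0.0, -0.0, -1.0]]
contact_force: [-0.2, 0.2, -1.0]
grip_width: 0.0613
gripper_force: 0.0
```

```bash
python3 go.py .3535 .3253 .13 -5.4
```

```text
t 15.32 phi -5.4 yaw first -0.0 then cm x 21.96 y -30.19 z 3.52 w 0.0613 tilt [-0.  0.] j7 0.01
```

Request:
play_rows:
  targets:
    - {"linear":[1.2,-1.6,0],"yaw":0}
    - {"linear":[2,-2.8,0],"yaw":0}
    - {"linear":[2,-2.8,0],"yaw":0}
    - {"linear":[2,-2.8,0],"yaw":0}
    - {"linear":[2,-2.8,0],"yaw":0}
    - {"linear":[2,-2.8,0],"yaw":0}
    - {"linear":[2,-2.8,0],"yaw":0}
    - {"linear":[2,-2.8,0],"yaw":0}

```text
time: 15.98
tcp_pos: [0.4349, 0.2498, 0.164]
tcp_rot: [[0.094, 0.996, -0.002], [0.996, -0.094, -0.002], [-0.002, -0.002, -1.0]]
contact_force: [0.5, 1.1, 0.2]
grip_width: 0.0617
gripper_force: 0.0
```

Request:
play_rows:
  targets:
    - {"linear":[2,-2.8,0],"yaw":0}
    - {"linear":[2,-2.8,0],"yaw":0}
    - {"linear":[1.8,-2.4,0.5],"yaw":0}
    - {"linear":[1,-1,1],"yaw":0}
    - {"linear":[0,0,1.5],"yaw":0}
    - {"linear":[0,0,0],"yaw":0}
    - {"linear":[0,0,0],"yaw":0}
    - {"linear":[0,0,0],"yaw":0}

```text
time: 16.65
tcp_pos: [0.3547, 0.3246, 0.135]
tcp_rot: [[0.096, 0.995, 0.0], [0.995, -0.096, -0.001], [-0.001, 0.0, -1.0]]
contact_force: [0.3, -0.4, 0.4]
grip_width: 0.0615
gripper_force: 0.0
```

```bash
python3 go.py .3535 .3253 .018 -5.4; python3 - <<'E'
from h import *
p,d=grab_frame('side'); cv2.imwrite('pics/s2.png',cv2.resize(p[150:290,110:440,::-1],None,fx=2.4,fy=2.4,interpolation=cv2.INTER_CUBIC))
c=cloud('side',d)
for n,cc,lo in (('guard',(.6335,.0768),.02),('col',(.6165,-.085),.02)):
    q=c[(abs(c[...,0]-cc[0])<.058)&(abs(c[...,1]-cc[1])<.022)&(c[...,2]>lo)&(c[...,2]<.05)]
    print(n,len(q),cv2.minAreaRect(q[:,:2].astype(np.float32)*1000),np.percentile(q[:,2],[50,95]))
E
```

```text
t 16.65 phi -5.5 yaw first -0.1 then cm x 0.06 y -0.13 z 11.70 w 0.0615 tilt [ 0.    -0.001] j7 -0.71
guard 133 ((632.4522705078125, 79.0103530883789), (23.004846572875977, 47.44939041137695), 82.13968658447266) [0.02812188 0.0307818 ]
col 259 ((616.2708740234375, -84.96128845214844), (42.382041931152344, 104.41524505615234), 89.65824127197266) [0.0245273  0.02837793]
```

View pics/s2.png

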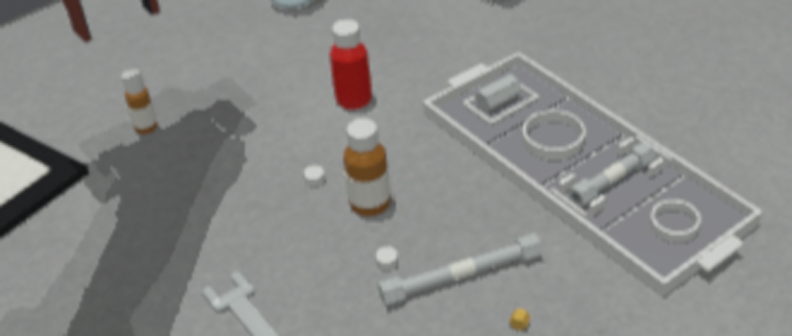

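The guard lies in the dish (crop 497,93) and the short column lies between its posts (610,178). Their tops measure about 31 mm and 28 mm, so both are down on their plates. The vial is next, at (140,105).

Request:
play_rows:
  targets:
    - {"linear":[0,-0.1,2],"yaw":0}
    - {"linear":[0,0,3],"yaw":0}
    - {"linear":[0,0,3],"yaw":0}
    - {"linear":[0,0,2],"yaw":0}
    - {"linear":[0,0,1.2],"yaw":0}
    - {"linear":[0,0,0.5],"yaw":0}
    - {"linear":[0,0,0],"yaw":0}
    - {"linear":[0,0,0],"yaw":0}

```text
time: 17.37
tcp_pos: [0.3538, 0.3257, 0.0188]
tcp_rot: [[0.095, 0.995, 0.001], [0.995, -0.095, 0.001], [0.001, 0.001, -1.0]]
contact_force: [-0.2, 0.5, 1.1]
grip_width: 0.0613
gripper_force: 0.0
```

Request:
play_rows:
  targets:
    - {"linear":[0,0,0],"yaw":0}
    - {"linear":[0,0,0],"yaw":0}
    - {"linear":[0,0,0],"yaw":0}
    - {"linear":[0,0,0],"yaw":0}
    - {"linear":[0,0,0],"yaw":0}
    - {"linear":[0,0,0],"yaw":0}
    - {"linear":[0,0,0],"yaw":0}
    - {"linear":[0,0,0],"yaw":0}
  jaw: 0
  squeeze: 20

```text
time: 18.03
tcp_pos: [0.353, 0.3259, 0.0183]
tcp_rot: [[0.094, 0.996, 0.0], [0.996, -0.094, 0.0], [0.0, 0.0, -1.0]]
contact_force: [-0.1, 0.3, 2.6]
grip_width: 0.0234
gripper_force: 20.0
```

Request:
play_rows:
  targets:
    - {"linear":[0,0,-1],"yaw":0}
    - {"linear":[0,0,-2],"yaw":0}
    - {"linear":[0,0,-3],"yaw":0}
    - {"linear":[0,0,-3],"yaw":0}
    - {"linear":[0,0,-3],"yaw":0}
    - {"linear":[0,0,-2],"yaw":0}
    - {"linear":[0,0,0],"yaw":0}
    - {"linear":[0,0,0],"yaw":0}

```text
time: 18.7
tcp_pos: [0.3531, 0.3262, 0.1594]
tcp_rot: [[0.094, 0.996, 0.001], [0.996, -0.094, 0.003], [0.003, 0.001, -1.0]]
contact_force: [-1.1, -0.8, 0.1]
grip_width: 0.0238
gripper_force: 20.0
```

```bash
python3 go.py .611 -.1665 .05 -5.4
```

```text
t 18.7 phi -5.4 yaw first 0.0 then cm x -46.63 y 30.31 z 10.94 w 0.0238 tilt [0.001 0.003] j7 -0.73
```

Request:
play_rows:
  targets:
    - {"linear":[-2,1.3,0],"yaw":0}
    - {"linear":[-3,2,0],"yaw":0}
    - {"linear":[-3,2,0],"yaw":0}
    - {"linear":[-3,2,0],"yaw":0}
    - {"linear":[-3,2,0],"yaw":0}
    - {"linear":[-3,2,0],"yaw":0}
    - {"linear":[-3,2,0],"yaw":0}
    - {"linear":[-3,2,0],"yaw":0}

```text
time: 19.37
tcp_pos: [0.4831, 0.0804, 0.157]
tcp_rot: [[0.094, 0.996, -0.002], [0.996, -0.094, -0.001], [-0.001, -0.002, -1.0]]
contact_force: [0.5, 1.0, -0.4]
grip_width: 0.0236
gripper_force: 20.0
```

Request:
play_rows:
  targets:
    - {"linear":[-3,2,0],"yaw":0}
    - {"linear":[-3,2,0],"yaw":0}
    - {"linear":[-3,2,0],"yaw":0}
    - {"linear":[-3,2,0],"yaw":0}
    - {"linear":[-3,2,0],"yaw":0}
    - {"linear":[-3,2,0],"yaw":0}
    - {"linear":[-3,1.6,0],"yaw":0}
    - {"linear":[-2.5,1.4,0],"yaw":0}

```text
time: 20.03
tcp_pos: [0.6102, -0.1684, 0.1563]
tcp_rot: [[0.096, 0.995, -0.003], [0.995, -0.096, -0.001], [-0.001, -0.003, -1.0]]
contact_force: [-0.0, -0.3, -0.1]
grip_width: 0.0232
gripper_force: 20.0
```

Request:
play_rows:
  targets:
    - {"linear":[0,0,0],"yaw":0}
    - {"linear":[0,0,0],"yaw":0}
    - {"linear":[0,0,0],"yaw":0}
    - {"linear":[0,0,0],"yaw":0}

```text
time: 20.37
tcp_pos: [0.6101, -0.1641, 0.1572]
tcp_rot: [[0.093, 0.996, -0.002], [0.996, -0.093, 0.001], [0.001, -0.002, -1.0]]
contact_force: [-0.2, 0.1, 0.2]
grip_width: 0.0239
gripper_force: 20.0
```

```bash
python3 go.py .611 -.1665 .0275 -5.4
```

```text
t 20.37 phi -5.3 yaw first 0.1 then cm x -0.23 y 0.11 z 12.97 w 0.0239 tilt [-0.002  0.001] j7 0.44
```

Request:
play_rows:
  targets:
    - {"linear":[-0.2,0.1,2],"yaw":0}
    - {"linear":[0,0,3],"yaw":0}
    - {"linear":[0,0,3],"yaw":0}
    - {"linear":[0,0,2],"yaw":0}
    - {"linear":[0,0,0.8],"yaw":0}
    - {"linear":[0,0,0],"yaw":0}
    - {"linear":[0,0,0],"yaw":0}
    - {"linear":[0,0,0],"yaw":0}

```text
time: 21.03
tcp_pos: [0.6125, -0.1678, 0.0518]
tcp_rot: [[0.094, 0.996, 0.002], [0.996, -0.094, -0.0], [-0.0, 0.002, -1.0]]
contact_force: [-0.2, -0.8, -0.1]
grip_width: 0.0233
gripper_force: 20.0
```

```bash
python3 go.py .611 -.1665 .0275 -5.4; python3 - <<'E'
from h import *
p,d=grab_frame('side'); cv2.imwrite('pics/s3.png',cv2.resize(p[170:290,280:440,::-1],None,fx=4.5,fy=4.5,interpolation=cv2.INTER_CUBIC))
E
```

```text
t 21.03 phi -5.4 yaw first 0.0 then cm x 0.12 y -0.16 z 2.43 w 0.0233 tilt [ 0.002 -0.   ] j7 0.52
```

View pics/s3.png

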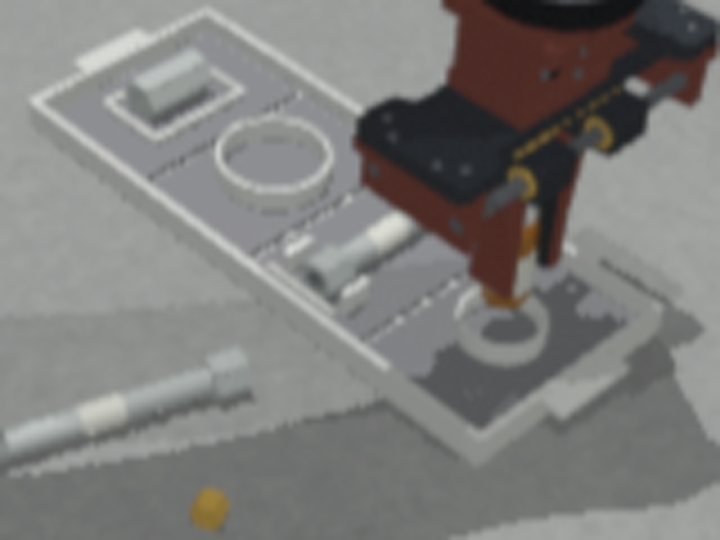

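The vial hangs upright with its foot at crop (507,300), directly above the narrow ring (502,325). I'll lower it.

Request:
play_rows:
  targets:
    - {"linear":[0.1,-0.1,1],"yaw":0}
    - {"linear":[0,0,0.8],"yaw":0}
    - {"linear":[0,0,0.4],"yaw":0}
    - {"linear":[0,0,0.15],"yaw":0}
    - {"linear":[0,0,0.1],"yaw":0}
    - {"linear":[0,0,0],"yaw":0}
    - {"linear":[0,0,0],"yaw":0}

```text
time: 21.67
tcp_pos: [0.6105, -0.1665, 0.027]
tcp_rot: [[0.094, 0.996, 0.0], [0.996, -0.094, 0.002], [0.002, -0.0, -1.0]]
contact_force: [-6.1, 3.7, 16.5]
grip_width: 0.0234
gripper_force: 20.0
```

```bash
python3 go.py .611 -.1665 .0275 -5.4
```

```text
t 21.67 phi -5.4 yaw first -0.0 then cm x 0.00 y 0.05 z -0.05 w 0.0234 tilt [0.    0.002] j7 0.54
```

Request:
play_rows:
  targets:
    - {"linear":[0,0,-0.05],"yaw":0}
    - {"linear":[0,0,0],"yaw":0}
    - {"linear":[0,0,0],"yaw":0}

```text
time: 21.92
tcp_pos: [0.6105, -0.1664, 0.027]
tcp_rot: [[0.094, 0.996, -0.0], [0.996, -0.094, 0.001], [0.001, -0.0, -1.0]]
contact_force: [-4.2, 3.1, 13.1]
grip_width: 0.0232
gripper_force: 20.0
```

Request:
play_rows:
  targets:
    - {"linear":[0,0,0],"yaw":0}
    - {"linear":[0,0,0],"yaw":0}
    - {"linear":[0,0,0],"yaw":0}
    - {"linear":[0,0,0],"yaw":0}
    - {"linear":[0,0,0],"yaw":0}
    - {"linear":[0,0,0],"yaw":0}
    - {"linear":[0,0,-1],"yaw":0}
    - {"linear":[0,0,-2],"yaw":0}
  jaw: 0.7

```text
time: 22.58
tcp_pos: [0.609, -0.1663, 0.0548]
tcp_rot: [[0.094, 0.996, -0.004], [0.996, -0.094, 0.001], [0.0, -0.004, -1.0]]
contact_force: [-1.0, -0.5, 0.3]
grip_width: 0.0615
gripper_force: 0.0
```

Request:
play_rows:
  targets:
    - {"linear":[0,0,-3],"yaw":0}
    - {"linear":[0,0,-3],"yaw":0}
    - {"linear":[0,0,-3],"yaw":0}
    - {"linear":[0,0,-2],"yaw":0}
    - {"linear":[0,0,0],"yaw":0}
    - {"linear":[0,0,0],"yaw":0}
    - {"linear":[0,0,0],"yaw":0}
  jaw: 0.8

```text
time: 23.17
tcp_pos: [0.6102, -0.1665, 0.1659]
tcp_rot: [[0.094, 0.996, -0.0], [0.996, -0.094, 0.001], [0.0, -0.001, -1.0]]
contact_force: [0.1, 0.7, -0.2]
grip_width: 0.0701
gripper_force: 0.0
```

```bash
python3 go.py .440 .0695 .15 -5.4
```

```text
t 23.17 phi -5.4 yaw first -0.0 then cm x 21.89 y -19.17 z 1.59 w 0.0701 tilt [-0.     0.001] j7 0.44
```

Request:
play_rows:
  targets:
    - {"linear":[1.5,-1.4,0],"yaw":0}
    - {"linear":[2.5,-2.2,0],"yaw":0}
    - {"linear":[2.5,-2.2,0],"yaw":0}
    - {"linear":[2.5,-2.2,0],"yaw":0}
    - {"linear":[2.5,-2.2,0],"yaw":0}
    - {"linear":[2.5,-2.2,0],"yaw":0}
    - {"linear":[2.5,-2.2,0],"yaw":0}
    - {"linear":[2.5,-2.2,0],"yaw":0}

```text
time: 23.83
tcp_pos: [0.4592, 0.0392, 0.165]
tcp_rot: [[0.094, 0.996, -0.002], [0.996, -0.094, -0.001], [-0.001, -0.002, -1.0]]
contact_force: [0.9, 0.3, -0.7]
grip_width: 0.0705
gripper_force: 0.0
```

Request:
play_rows:
  targets:
    - {"linear":[1.9,-1.6,0],"yaw":0}
    - {"linear":[1,-0.8,1],"yaw":0}
    - {"linear":[0,0,0.5],"yaw":0}
    - {"linear":[0,0,0],"yaw":0}
    - {"linear":[0,0,0],"yaw":0}
    - {"linear":[0,0,0],"yaw":0}

```text
time: 24.33
tcp_pos: [0.4407, 0.068, 0.1512]
tcp_rot: [[0.096, 0.995, -0.0], [0.995, -0.096, -0.001], [-0.001, 0.0, -1.0]]
contact_force: [-0.4, 0.4, 0.1]
grip_width: 0.0705
gripper_force: 0.0
```

```bash
python3 go.py .440 .0695 .03 -5.4
```

```text
t 24.33 phi -5.5 yaw first -0.1 then cm x 0.15 y -0.09 z 12.12 w 0.0705 tilt [-0.    -0.001] j7 -0.13
```

Request:
play_rows:
  targets:
    - {"linear":[0.1,-0.1,2],"yaw":0}
    - {"linear":[0,0,3],"yaw":0}
    - {"linear":[0,0,3],"yaw":0}
    - {"linear":[0,0,2.5],"yaw":0}
    - {"linear":[0,0,1.1],"yaw":0}
    - {"linear":[0,0,0.5],"yaw":0}
    - {"linear":[0,0,0],"yaw":0}
    - {"linear":[0,0,0],"yaw":0}

```text
time: 25.0
tcp_pos: [0.4401, 0.07, 0.031]
tcp_rot: [[0.095, 0.995, 0.001], [0.995, -0.095, 0.0], [0.0, 0.001, -1.0]]
contact_force: [0.6, 0.4, -0.2]
grip_width: 0.0698
gripper_force: 0.0
```

Request:
play_rows:
  targets:
    - {"linear":[0,0,0],"yaw":0}
    - {"linear":[0,0,0],"yaw":0}
    - {"linear":[0,0,0],"yaw":0}
    - {"linear":[0,0,0],"yaw":0}
    - {"linear":[0,0,0],"yaw":0}
    - {"linear":[0,0,0],"yaw":0}
    - {"linear":[0,0,0],"yaw":0}
    - {"linear":[0,0,0],"yaw":0}
  jaw: 0
  squeeze: 30

```text
time: 25.67
tcp_pos: [0.4397, 0.0707, 0.0306]
tcp_rot: [[0.094, 0.996, 0.001], [0.996, -0.094, 0.001], [0.001, 0.001, -1.0]]
contact_force: [-0.1, 0.3, 6.6]
grip_width: 0.0392
gripper_force: 30.0
```

Request:
play_rows:
  targets:
    - {"linear":[0,0,-1],"yaw":0}
    - {"linear":[0,0,-2],"yaw":0}
    - {"linear":[0,0,-3],"yaw":0}
    - {"linear":[0,0,-2],"yaw":0}
    - {"linear":[0,0,-1],"yaw":0}
    - {"linear":[0,0,0],"yaw":0}
    - {"linear":[0,0,0],"yaw":0}
    - {"linear":[0,0,0],"yaw":0}

```text
time: 26.33
tcp_pos: [0.4384, 0.0705, 0.1193]
tcp_rot: [[0.094, 0.996, -0.001], [0.996, -0.094, -0.0], [-0.0, -0.001, -1.0]]
contact_force: [-0.7, -0.0, -1.5]
grip_width: 0.0395
gripper_force: 30.0
```

```bash
python3 go.py .625 -.0047 .05 -5.4
```

```text
t 26.33 phi -5.4 yaw first 0.0 then cm x -5.73 y 19.29 z 6.93 w 0.0395 tilt [-0.001 -0.   ] j7 -0.07
```

Request:
play_rows:
  targets:
    - {"linear":[-0.4,1.3,0],"yaw":0}
    - {"linear":[-0.9,3,0],"yaw":0}
    - {"linear":[-0.9,3,0],"yaw":0}
    - {"linear":[-0.9,3,0],"yaw":0}
    - {"linear":[-0.9,3,0],"yaw":0}
    - {"linear":[-0.9,3,0],"yaw":0}
    - {"linear":[-0.8,2.4,0],"yaw":0}
    - {"linear":[0,0.6,0],"yaw":0}

```text
time: 27.0
tcp_pos: [0.6281, -0.0076, 0.118]
tcp_rot: [[0.097, 0.995, -0.001], [0.995, -0.097, -0.003], [-0.003, -0.001, -1.0]]
contact_force: [-0.4, -0.7, -0.3]
grip_width: 0.0397
gripper_force: 30.0
```

Request:
play_rows:
  targets:
    - {"linear":[0,0,2],"yaw":0}
    - {"linear":[0,0,2.5],"yaw":0}
    - {"linear":[0,0,1],"yaw":0}
    - {"linear":[0,0,0],"yaw":0}
    - {"linear":[0,0,0],"yaw":0}
    - {"linear":[0,0,0],"yaw":0}

```text
time: 27.5
tcp_pos: [0.6263, -0.0047, 0.0659]
tcp_rot: [[0.094, 0.996, 0.001], [0.996, -0.094, -0.0], [-0.0, 0.001, -1.0]]
contact_force: [0.3, 0.4, -0.9]
grip_width: 0.0393
gripper_force: 30.0
```

```bash
python3 go.py .625 -.0047 .0398 -5.4; python3 - <<'E'
from h import *
p,d=grab_frame('side'); cv2.imwrite('pics/s4.png',cv2.resize(p[150:290,270:440,::-1],None,fx=4.2,fy=4.2,interpolation=cv2.INTER_CUBIC))
E
```

```text
t 27.5 phi -5.4 yaw first -0.0 then cm x -0.02 y -0.13 z 2.61 w 0.0393 tilt [ 0.001 -0.   ] j7 0.24
```

View pics/s4.png

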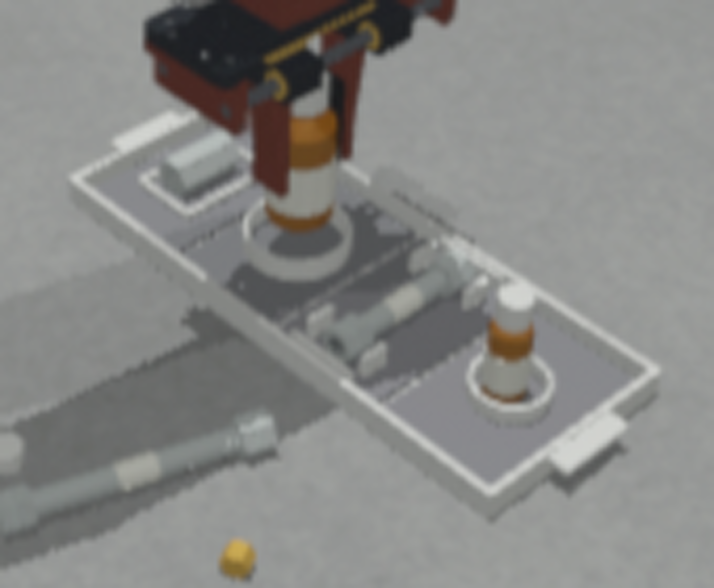

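The vial stands upright in the narrow ring (510,365). The bottle hangs over the wide ring, with its foot at (300,222) and the ring at (298,240). I'll lower it.

Request:
play_rows:
  targets:
    - {"linear":[0,-0.1,1],"yaw":0}
    - {"linear":[0,0,0.9],"yaw":0}
    - {"linear":[0,0,0.4],"yaw":0}
    - {"linear":[0,0,0.15],"yaw":0}
    - {"linear":[0,0,0.1],"yaw":0}
    - {"linear":[0,0,0],"yaw":0}
    - {"linear":[0,0,0],"yaw":0}

```text
time: 28.13
tcp_pos: [0.625, -0.0045, 0.0397]
tcp_rot: [[0.094, 0.996, 0.0], [0.996, -0.094, 0.0], [0.0, 0.0, -1.0]]
contact_force: [-0.0, -0.1, 0.0]
grip_width: 0.0391
gripper_force: 30.0
```

```bash
python3 go.py .625 -.0047 .0398 -5.4
```

```text
t 28.13 phi -5.4 yaw first -0.0 then cm x -0.02 y -0.00 z -0.01 w 0.0391 tilt [0. 0.] j7 0.26
```

Request:
play_rows:
  targets:
    - {"linear":[0,0,0.05],"yaw":0}
    - {"linear":[0,0,0],"yaw":0}
    - {"linear":[0,0,0],"yaw":0}

```text
time: 28.38
tcp_pos: [0.6251, -0.0045, 0.0397]
tcp_rot: [[0.094, 0.996, 0.0], [0.996, -0.094, 0.0], [0.0, 0.0, -1.0]]
contact_force: [-2.6, 0.8, 6.0]
grip_width: 0.0396
gripper_force: 30.0
```

Request:
play_rows:
  targets:
    - {"linear":[0,0,0],"yaw":0}
    - {"linear":[0,0,0],"yaw":0}
    - {"linear":[0,0,0],"yaw":0}
    - {"linear":[0,0,0],"yaw":0}
    - {"linear":[0,0,0],"yaw":0}
    - {"linear":[0,0,0],"yaw":0}
    - {"linear":[0,0,-1],"yaw":0}
    - {"linear":[0,0,-2],"yaw":0}
  jaw: 0.85

```text
time: 29.05
tcp_pos: [0.6234, -0.0043, 0.0679]
tcp_rot: [[0.094, 0.996, -0.004], [0.996, -0.094, -0.0], [-0.001, -0.004, -1.0]]
contact_force: [-0.0, -0.1, -0.6]
grip_width: 0.0744
gripper_force: 0.0
```

Request:
play_rows:
  targets:
    - {"linear":[0,0,-3],"yaw":0}
    - {"linear":[0,0,-3],"yaw":0}
    - {"linear":[0,0,-3],"yaw":0}
    - {"linear":[0,0,-3],"yaw":0}
    - {"linear":[3,-3,0],"yaw":0}
    - {"linear":[3,-3,0],"yaw":0}
    - {"linear":[3,-3,0],"yaw":0}
    - {"linear":[3,-3,0],"yaw":0}

```text
time: 29.72
tcp_pos: [0.5176, 0.1248, 0.19]
tcp_rot: [[0.095, 0.995, 0.001], [0.995, -0.095, 0.001], [0.001, 0.001, -1.0]]
contact_force: [0.7, 0.6, 1.0]
grip_width: 0.0746
gripper_force: 0.0
```

Request:
play_rows:
  targets:
    - {"linear":[3,-3,0],"yaw":0}
    - {"linear":[3,-3,0],"yaw":0}
    - {"linear":[3,-3,0],"yaw":0}
    - {"linear":[3,-2,0],"yaw":0}
    - {"linear":[0,0,0],"yaw":0}
    - {"linear":[0,0,0],"yaw":0}
    - {"linear":[0,0,0],"yaw":0}

```text
time: 30.3
tcp_pos: [0.4225, 0.2516, 0.1897]
tcp_rot: [[0.094, 0.996, 0.001], [0.996, -0.094, 0.0], [0.0, 0.001, -1.0]]
contact_force: [-0.9, -0.3, -0.4]
grip_width: 0.0745
gripper_force: 0.0
```

```bash
python3 - <<'E'
from h import *
p,d=grab_frame('side'); pt,dt=grab_frame('top')
a=cv2.resize(p[150:330,240:440,::-1],(400,360),interpolation=cv2.INTER_CUBIC); b=cv2.resize(pt[120:280,230:430,::-1],(400,320),interpolation=cv2.INTER_CUBIC)
o=np.zeros((360,800,3),np.uint8); o[:,:400]=a; o[:320,400:]=b; cv2.imwrite('pics/s5.png',o)
for nm,c in (('side',cloud('side',d)),('top',cloud('top',dt))):
  for n,cc,lo,hi,r in (('bottle cap',(.625,-.0047),.09,.12,.035),('vial cap',(.611,-.1665),.065,.09,.03),('guard',(.6335,.0768),.02,.05,.03),('long',(.434,-.0625),.007,.03,.08)):
    q=c[(np.hypot(c[...,0]-cc[0],c[...,1]-cc[1])<r)&(c[...,2]>lo)&(c[...,2]<hi)]
    print(nm,n,len(q),np.round(cv2.minAreaRect(q[:,:2].astype(np.float32)*1000)[0],1) if len(q) else '',q[:,2].max().round(4) if len(q) else '')
E
```

```text
side bottle cap 112 [622.6  -6. ] 0.1057
side vial cap 84 [ 609.  -164.2] 0.081
side guard 134 [632.3  78.2] 0.0327
side long 580 [421.5 -73.6] 0.0212
top bottle cap 101 [623.9  -4. ] 0.1079
top vial cap 52 [ 609.3 -163.8] 0.082
top guard 147 [633.   80.8] 0.0352
top long 396 [422.7 -74.1] 0.0221
```

View pics/s5.png

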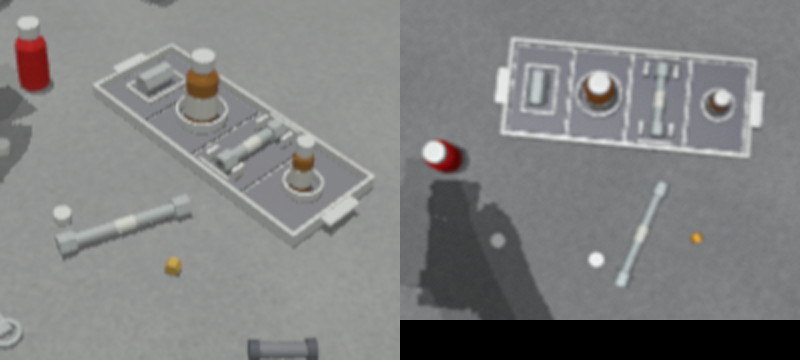

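Both views show all four parts in their places: bottle (203,90), vial (303,167), column (250,145) and guard (155,78). Their tops measure about 105, 81, 28 and 33 mm, as expected, and the long column and valve bottle stand where they were. I'm handing the job in.

```bash
python3 -c "
from station import *
print(close_job())"
```

```text
the job is handed in; nothing more can be done
None
```

The job is handed in: bottle, vial, short column and guard cartridge are all down in their caddy places, confirmed in both camera views, and the valve bottle and long column were not disturbed; the judge's verdict was not shown.

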